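Pack a valve repair kit box in layers

TASK

Pack the kit box in layers. First put the steel valve block flat on the bottom of the box, between the ledges; then take the divider plate out of its rack, lay it flat on the rubber mat with its tab up and let go, then take it up again and seat it level on the ledges over the block, tab up. Last, stand the flanged bushing on its flange on the divider inside the box, and leave the other parts on the bench where they are.

Things in the scene. Friction and masses are not known exactly. Their poses are not given: they have to be found in the camera images.
- valve_block: Steel hydraulic valve block with dark port circles on its top: 40 (x) by 66 (y) by 36 (z) mm, 0.5 kg, lying on its broad face. Origin: centre of its underside, z up.
- divider: Perforated aluminium plate 104 (x) by 134 (y) by 8 (z) mm, 0.25 kg. Black pull tab central on one face: 30 mm along x, 16 along y, 26 tall (z 8 to 34 mm). Origin: centre of the face without tab; z points out through the tab. Starts upright on a 134 mm edge in the rack, leaning slightly, tab side away from the robot, x axis down, upper edge 110 mm above the bench.
- bushing: Plain steel flanged bushing, standing on its flange: flange 40 mm across and 6 mm thick, body 30 mm across, 46 mm tall overall, dark bore circle on top, about 0.22 kg. Origin: centre of the flange's underside, z up.
- kit_box: Open aluminium box, fixed: inside 110 (x) by 140 (y) mm, walls 4 mm, rim 60 mm above the bench, inner floor at 4 mm. A steel ledge 14 mm wide runs along each short inner wall (+y and -y), top 42 mm above the bench; floor between them 110 by 112 mm, 38 mm of height under the divider. The divider has 3 mm play on each side. Origin: centre of underside, z up.
- mat: Black rubber mat, fixed: 190 (x) by 150 (y) by 4 mm. Origin: centre of its underside.
- rack: Red sheet-metal rack, fixed: a 50 (x) by 150 (y) mm foot with one slot along y, 11 mm wide between two 26 mm high walls, slot floor 6 mm above the bench. The divider stands in the slot. Origin: centre of its underside.
- bolt: Bystander: steel hex bolt standing on its 36 mm head, 60 mm tall. Origin: centre of its underside.
- pin: Bystander: plain steel cylinder without flange, 32 mm across, 46 mm tall. Origin: centre of its underside.
- cap: Bystander: black rubber cap, 44 mm across, 20 mm tall. Origin: centre of its underside.
- nut: Bystander: large steel hex nut lying flat, 46 mm across flats, 22 mm tall. Origin: centre of its underside.
- spanner: Bystander: steel spanner, 190 mm long, lying flat along its x axis. Origin: middle of its underside.
- bracket: Bystander: dark steel angle bracket standing 40 mm tall, legs 90 mm (its y) and 50 mm (its x). Origin: underside of the middle of the long leg.
- tin: Bystander: can, 64 mm across, 90 mm tall. Origin: centre of its underside.
Not all that is in view belongs to the job. Leave any orange look-alike of the bushing alone. What is shaped like the valve_block but pink is not meant.

How it is judged:
On the way, in this order (a step that is already met when the one before it is completed fails the run):
1. the valve block lies flat on the floor of the box, released (x of valve_block in the frame of kit_box between -0.05 and 0.05 m and y of valve_block in the frame of kit_box between -0.05 and 0.05 m and z of valve_block in the frame of kit_box between -0.002 and 0.01 m and angle between valve_block's own z axis and vertical below 0.1 rad and contact force between valve_block and the fingers below 0.05 N and linear speed of valve_block below 0.03 m/s and angular speed of valve_block below 0.3 rad/s), for 0.2 s.
2. the divider lies flat on the rubber mat with its tab up, released (horizontal distance between divider and mat below 0.06 m and angle between divider's own z axis and vertical below 0.06 rad and height (world z) of divider below 0.008 m and contact force between divider and the fingers below 0.05 N and linear speed of divider below 0.03 m/s and angular speed of divider below 0.3 rad/s), for 0.2 s.
3. the divider is seated level on the ledges over the valve block, released (x of valve_block in the frame of kit_box between -0.05 and 0.05 m and y of valve_block in the frame of kit_box between -0.05 and 0.05 m and z of valve_block in the frame of kit_box between -0.002 and 0.01 m and angle between valve_block's own z axis and vertical below 0.1 rad and horizontal distance between divider and kit_box below 0.01 m and z of divider in the frame of kit_box between 0.038 and 0.0465 m and angle between divider's own z axis and vertical below 0.06 rad and angle between the y axis of divider and the y axis of kit_box, either way round below 0.12 rad and contact force between divider and the fingers below 0.05 N and linear speed of divider below 0.03 m/s and angular speed of divider below 0.3 rad/s), for 0.2 s.
At the end, for the whole second after the job is handed in: Block flat on the box floor (within 6 mm), divider on the ledges tab up (level within 0.06 rad, height within 4 mm, centred within 10 mm), bushing upright on its flange on the divider inside the box (within 4 mm of its face); all at rest (x of valve_block in the frame of kit_box between -0.05 and 0.05 m and y of valve_block in the frame of kit_box between -0.05 and 0.05 m and z of valve_block in the frame of kit_box between -0.002 and 0.01 m and angle between each of valve_block, bushing's own z axis and vertical below 0.1 rad and horizontal distance between divider and kit_box below 0.01 m and z of divider in the frame of kit_box between 0.038 and 0.0465 m and angle between divider's own z axis and vertical below 0.06 rad and angle between the y axis of divider and the y axis of kit_box, either way round below 0.12 rad and x of bushing in the frame of divider between -0.05 and 0.05 m and y of bushing in the frame of divider between -0.066 and 0.066 m and z of bushing in the frame of divider between 0.004 and 0.012 m and linear speed of each of valve_block, divider, bushing below 0.03 m/s and angular speed of each of valve_block, divider, bushing below 0.3 rad/s); the robot touches nothing.
It fails at once if a bystander (bolt, pin, cap, nut, spanner, bracket, tin) is moved by more than 30 mm (distance of any of bolt, pin, cap, nut, spanner, bracket, tin from where it was at the start of the episode above 0.03 m).
It also fails if it takes over 72 s, if anything falls off the work surface, if the arm or the gripper's body presses on something with over 40 N, if the wrist force passes 120 N, or if a joint passes its speed limit or range.

ROBOT

A 6-joint arm with a two-finger parallel gripper is mounted at the origin on the work surface. World frame = base frame: x ahead of the robot, y to its left, z up, the work surface at z = 0. Lengths are in m, angles in rad, forces in N, time in s.
With the tool pointing down it reaches from about 0.4 to 0.825 m from the base axis. Payload 7 kg.
Tool frame: the origin (TCP) lies between the finger pads; the fingertips stand 25 mm ahead of it and the grasp point (between the pads) lies 6 mm ahead of it; x points along the fingers, y is the direction in which the jaws open and shut, and the axes are right-handed (so a half turn about x gives the same grasp; the last joint's range is limited). The gripper opens to 88 mm and grips with 3 to 60 N. Pads are 19 mm wide; open, the fingers measure 130 mm over their backs; the gripper's body (78 mm by 193 mm) begins 47 mm behind the grasp point.
Start: joints at [1.43, 0.359, 0.012, 0, -1.224, -0.288], TCP at [0.281, 0.614, 0.252] pointing down, gripper open.
Joint ranges: [-3.07, 3.07], [-1.43, 2.12], [-1.02, 1.25], [-3.03, 1.67], [-3.05, -0], [-3.03, 3.03]. Speed limits (rad/s): [2.39, 2.39, 3.01, 3.14, 3.14, 3.14].

INTERFACE

Orientations are given as [roll, pitch, yaw] about the fixed x, y, z axes, in that order (R = Rz(yaw) Ry(pitch) Rx(roll)).
In Python, from cell import env gives the robot as it stands.
- The arm moves only by the tool send_rows, never from a script. Its argument "targets" is one flat list of numbers, 5 for each row, row after row: the closure, from -1 (fully open) to 1 (shut), then the shift along the tool's x, y, z in mm, then the turn about the tool's x in rad. A call has 1 to 20 rows; each row shifts and turns the pose as measured when the row begins, along the tool's axes as they then stand; what a row does not reach is not made up. A row lasts 1/8 s, in which the tool goes at most 62.5 mm and 10.7 degrees, less where a joint would pass 70% of its speed; a pose out of reach is approached as far as the arm can. A call is refused whole if a number of a shift passes 62.5 or a number of a turn 0.188, either way. A call with a gripper value outside its range is refused whole. The fingers move at their own pace and stop on an object; "grip_force" is the grip in N (left out, the last holds). Time passes only in rows, so rows that do not move let the fingers close. It gives the time, the measured TCP pose, the force and the opening at its end, in the units of the state.
- env.read_state(): the state, without advancing time (a new reading comes with each control period).
- env.grab_frame(name): name is "scene" or "side" or "wrist"; returns a dict with "frame" (400x640x3 uint8, blue, green, red), "depth" (400x640 float32, m along the optical axis (not along the pixel's ray), 0 where there is no reading), "mtx" (3x3 intrinsics, pixels), "R" (3x3) and "t" (3): a world point X has camera coordinates R X + t. Camera axes: x right, y down, z forward; pixel columns grow to the right and rows downward; lengths in m; the calibration is good to about 2 mm. A picture is of the moment at which its call begins.
- env.sign_off(): hands the job in, once; it reports no verdict.
Trained networks look in the newest picture that a camera, given by its name, has taken for a name from the list of things; names that differ only in an ending like _2 or _b are one class to them, and where a whole thing is asked for, a point or a joint stands for the part that bears it (a point fixed in the world has none). Each returns a list of dicts, best first, with "p" (0 to 1); they miss things now and then, are a little off and sometimes report something else, mostly with a low value. They report only what shows in the picture. A call takes as long as a camera call. They do not tell look-alikes from the thing itself.
- env.recognise(camera, label): "at" ([column, row] in pixels, amid what is visible of it).
The state is a dict: "time_s": time; "joints": joint angles; "dq": joint speeds; "joint_efforts": joint torques, N m; "tool_pos": TCP position; "ee_rot": TCP orientation; "force": force on the tool from outside, world axes, zero at the start; "moment": the same for the moment, N m; "gripper_width": finger opening in m.
Only numpy, scipy, OpenCV 4.12 (cv2) and the standard library are available. Lean on these libraries where they do the work, as an engineer would, in place of code of your own. Each camera call takes 0.05 s, during which the arm holds its last target. There are 200 camera calls.

## Working session

There is one attempt and no reset: what is moved stays moved. The work goes in short steps, Python scripts to look and compute and a tool call to move; the robot and the scene stay as the last step left them, time stands still between calls to the robot, and variables do not carry over. Pictures are saved under pics/ and viewed, on a budget of 10 in all, crops included, one or two more only if the job needs it, and the job is handed in when it is done.

Besides the shell and the picture viewer there is one more tool, called after "Request:" as name(argument=value, ...), one argument or row to a line, values as JSON. send_rows: Moves the arm, as the interface text tells. Its arguments: {"type":"object","properties":{"targets":{"type":"array","items":{"type":"number"}},"grip_force":{"type":"number"}},"required":["targets"]}

```bash
mkdir -p pics; cat > h.py <<'E'
from cell import env
import numpy as np, cv2
def world(f,u,v,r=2):
    d=f["depth"];u=int(round(u));v=int(round(v));p=d[max(v-r,0):v+r+1,max(u-r,0):u+r+1];p=p[p>0]
    if p.size==0: return None
    z=np.median(p);K=f["mtx"]
    c=np.array([(u-K[0,2])/K[0,0]*z,(v-K[1,2])/K[1,1]*z,z])
    return np.asarray(f["R"]).T@(c-np.asarray(f["t"]))
def cloud(f):
    d=f["depth"];K=f["mtx"];v,u=np.indices(d.shape)
    c=np.stack([(u-K[0,2])/K[0,0]*d,(v-K[1,2])/K[1,1]*d,d],-1)
    P=(c-np.asarray(f["t"]))@np.asarray(f["R"]);P[d<=0]=np.nan
    return P
def proj(f,X):
    c=np.asarray(f["R"])@np.asarray(X,float)+np.asarray(f["t"]);p=f["mtx"]@c;return p[:2]/p[2]
E
python3 - <<'E'
from h import *
np.set_printoptions(precision=4,suppress=True)
s=env.read_state();print({k:np.round(v,3) for k,v in s.items()})
for cam in("scene","side"):
    f=env.grab_frame(cam);cv2.imwrite(f"pics/{cam}1.png",f["frame"]);np.savez(f"{cam}1.npz",**f)
    print(cam,"campos",-f["R"].T@f["t"])
    for n in "valve_block divider bushing kit_box mat rack bolt pin cap nut spanner bracket tin".split():
        for r in env.recognise(cam,n)[:3]:
            print(n,round(r["p"],2),np.round(r["at"]),world(f,*r["at"]))
E
```

```text
{'time_s': np.float64(0.0), 'joints': array([ 1.43 ,  0.359,  0.011, -0.   , -1.224, -0.288]), 'dq': array([-0.001, -0.001,  0.002,  0.002,  0.002,  0.   ]), 'joint_efforts': array([  0.001, -58.273,  29.306,   6.997,   0.007,  -0.   ]), 'tool_pos': array([0.28 , 0.613, 0.251]), 'ee_rot': array([ 1.644,  1.569, -1.926]), 'force': array([ 0.63 , -0.453, -0.174]), 'moment': array([-0.027,  0.034, -0.016]), 'gripper_width': np.float64(0.088)}
scene campos [ 1.0901 -0.7634  1.441 ]
valve_block 0.81 [263. 289.] [ 0.5843 -0.4156  0.036 ]
valve_block 0.57 [228. 305.] [ 0.536  -0.5166  0.0381]
valve_block 0.24 [233. 270.] [ 0.473  -0.4265  0.0448]
divider 0.94 [377. 114.] [0.4763 0.3523 0.0738]
bushing 0.6 [230. 269.] [ 0.4652 -0.4306  0.0487]
bushing 0.57 [225. 245.] [ 0.3945 -0.3791  0.0465]
bushing 0.48 [209. 287.] [ 0.4527 -0.5104  0.0419]
kit_box 0.97 [308. 205.] [ 0.4925 -0.0832  0.0046]
mat 0.98 [371. 175.] [0.5925 0.1535 0.0037]
rack 0.57 [377. 128.] [0.4884 0.3442 0.0112]
bolt 0.42 [294. 260.] [ 0.595  -0.2816  0.0288]
pin 0.51 [265. 239.] [ 0.4797 -0.2857  0.0442]
nut 0.6 [279. 193
[... 380 characters left out ...]
 [360. 289.] [ 0.4544 -0.4392  0.0292]
bushing 0.61 [368. 307.] [ 0.429  -0.5121  0.0393]
bushing 0.57 [325. 285.] [ 0.3823 -0.3823  0.0319]
mat 0.75 [301. 189.] [0.5838 0.1464 0.0024]
rack 0.66 [250. 174.] [0.459  0.3328 0.0144]
bolt 0.66 [370. 245.] [ 0.5882 -0.2911  0.0252]
pin 0.53 [336. 255.] [ 0.4665 -0.2983  0.0411]
pin 0.53 [249. 173.] [0.4604 0.347  0.012 ]
nut 0.49 [286. 239.] [ 0.3883 -0.1339  0.023 ]
spanner 0.73 [347. 177.] [0.7147 0.0381 0.0663]
spanner 0.68 [360. 291.] [ 0.4549 -0.4388  0.0218]
spanner 0.61 [291. 162.] [0.6492 0.3616 0.0045]
tin 0.96 [347. 179.] [0.7146 0.0377 0.0584]
tin 0.46 [286. 241.] [ 0.3855 -0.1394  0.02  ]
tin 0.32 [359. 290.] [ 0.4525 -0.4374  0.0253]
```

```bash
python3 - <<'E'
import cv2
a=cv2.imread("pics/scene1.png")[80:340,180:480]
cv2.imwrite("pics/scene1c.png",cv2.resize(a,None,fx=2.3,fy=2.3,interpolation=cv2.INTER_CUBIC))
E
```

```text
(no output)
```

View pics/scene1c.png

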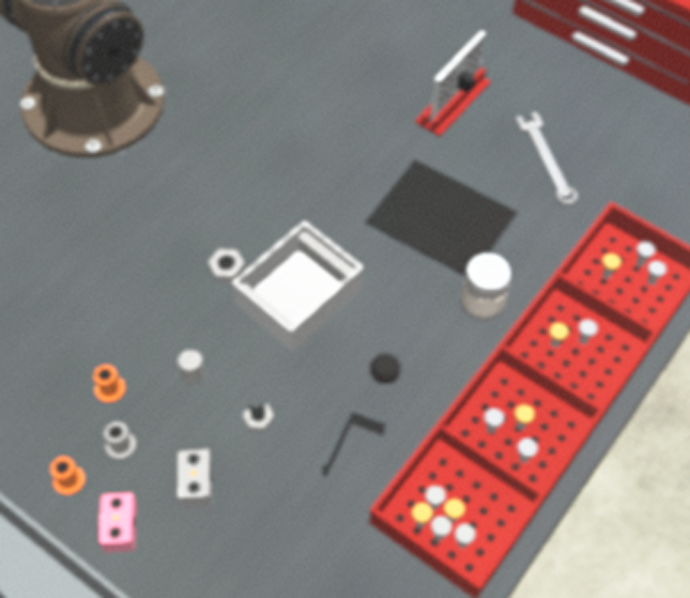

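```bash
python3 - <<'E'
from h import *
np.set_printoptions(precision=4,suppress=True)
F={c:dict(np.load(f"{c}1.npz")) for c in("scene","side")}
for c,f in F.items():
    P=cloud(f).reshape(-1,3);P=P[~np.isnan(P).any(1)]
    def sel(cx,cy,r,z0,z1):
        m=(np.hypot(P[:,0]-cx,P[:,1]-cy)<r)&(P[:,2]>z0)&(P[:,2]<z1);return P[m]
    def rect(n,cx,cy,r,z0,z1):
        q=sel(cx,cy,r,z0,z1)
        if len(q)<5: print(c,n,len(q));return
        R=cv2.minAreaRect((q[:,:2]*1000).astype(np.float32));print(c,n,len(q),np.array(R[0]),np.array(R[1]),round(R[2],1),"z",np.median(q[:,2]))
    rect("block",.575,-.417,.055,.028,.046)
    rect("bushing",.462,-.432,.035,.038,.055)
    rect("pin",.475,-.288,.035,.038,.055)
    rect("boxrim",.495,-.08,.13,.052,.07)
    rect("div",.47,.345,.1,.03,.13)
    rect("divtop",.47,.345,.1,.1,.12)
    rect("rack",.47,.345,.1,.017,.03)
    rect("tin",.72,.037,.05,.08,.1)
    rect("nut",.39,-.115,.04,.015,.03)
    # mat by colour
    hsv=f["frame"].reshape(-1,3).astype(int).max(1);Q=cloud(f).reshape(-1,3)
    m=(hsv<70)&(np.hypot(Q[:,0]-.58,Q[:,1]-.15)<.15)&(abs(Q[:,2])<.012);q=Q[m]
    R=cv2.minAreaRect((q[:,:2]*1000).astype(np.float32));print(c,"mat",m.sum(),R)
E
```

```text
scene block 276 [ 579.3445 -403.9968] [39.5971 70.5622] 41.8 z 0.03648192917087326
scene bushing 77 [ 462.2254 -426.7915] [28.3787 28.6477] 56.2 z 0.045802302723052586
scene pin 79 [ 467.641  -284.9787] [29.764 32.168] 69.2 z 0.04579934680367228
scene boxrim 315 [504.7728 -88.4417] [153.2034 124.1928] 83.9 z 0.058358107953836405
scene div 385 [486.3759 367.0321] [148.1355  35.3322] 88.2 z 0.07449789975895182
scene divtop 99 [474.4209 367.6179] [ 11.1785 134.3304] 0.6 z 0.10926898694822995
scene rack 89 [474.0341 365.5092] [152.1576  30.2636] 89.2 z 0.024356177165366973
scene tin 218 [727.2837  60.6233] [50.3725 60.4574] 61.9 z 0.08902295285092934
scene nut 147 [ 390.6969 -118.4447] [47.1105 49.9565] 0.8 z 0.02239681768420932
scene mat 924 ((591.4552001953125, 155.584716796875), (181.6603240966797, 146.15985107421875), 4.391045570373535)
side block 273 [ 579.0071 -406.9677] [46.5056 66.7933] 45.0 z 0.03594355277215847
side bushing 97 [ 461.2193 -427.99  ] [32.8219 26.1257] 55.8 z 0.04614572032101629
side pin 86 [ 467.0419 -286.2686] [33.1557 28.4522] 58.9 z 0.045358597343221396
side boxrim 331 [504.8293 -89.377 ] [156.9991 120.339 ] 84.0 z 0.05765096578110288
side div 285 [482.7494 368.9222] [ 38.1838 146.8822] 1.8 z 0.07370423863362102
side divtop 60 [472.6093 365.0559] [  9.9894 135.1223] 0.1 z 0.10802128395987548
side rack 100 [472.3247 364.5784] [ 28.5556 153.0834] 0.1 z 0.02505054778865852
side tin 127 [723.6262  59.3751] [53.5197 57.3298] 56.9 z 0.08907678173540597
side nut 152 [ 390.8291 -122.6299] [51.4853 48.0246] 88.3 z 0.022304274634673923
side mat 1044 ((594.7201538085938, 158.03256225585938), (198.71395874023438, 156.05245971679688), 3.230694055557251)
```

```bash
cat >> h.py <<'E'
from scipy.spatial.transform import Rotation as Ro
def plan(x,y,z,jaw=None):
    """target TCP (m) and jaw (tool y) direction in deg mod 180: turn about tool x, then shift in the turned tool axes (mm)"""
    s=env.read_state();R=Ro.from_euler("xyz",s["ee_rot"]).as_matrix()
    a=np.degrees(np.arctan2(R[1,1],R[0,1]));t=0
    if jaw is not None: t=-((jaw-a+90)%180-90)   # tool x down: +turn = -yaw
    d=np.array([x,y,z])-s["tool_pos"]
    R2=R@Ro.from_euler("x",t,degrees=True).as_matrix()
    print("t",round(float(s["time_s"]),2),"pos",np.round(s["tool_pos"]*1000,1),"jaw",round(a,1),"j6",round(float(s["joints"][5]),2),"toolx",np.round(R[:,0],3),"w",round(float(s["gripper_width"])*1000,1),"F",np.round(s["force"],1),
     "\n turn rad",round(np.radians(t),3),"| shift now axes",np.round(R.T@d*1000,1),"| after turn",np.round(R2.T@d*1000,1))
E
python3 -c "
from h import *
plan(.579,-.406,.20,43)
"
```

```text
t 1.4 pos [280.6 613.9 251.5] jaw -114.6 j6 -0.29 toolx [-0. -0. -1.] w 87.4 F [-0.2  1.2 -0. ] 
 turn rad 0.392 | shift now axes [  51.6  803.5 -695.4] | after turn [  51.6  477.3 -949.4]
```

Request:
send_rows(
  targets=[-1,0,0,0,0.13,-1,0,0,0,0.13,-1,0,0,0,0.13,-1,2,27,-54,0,-1,2,27,-54,0,-1,2,27,-54,0,-1,2,27,-54,0,-1,2,27,-54,0,-1,2,27,-54,0,-1,2,27,-54,0,-1,2,27,-54,0,-1,2,27,-54,0,-1,2,27,-54,0,-1,2,27,-54,0,-1,2,27,-54,0,-1,2,27,-54,0,-1,2,27,-54,0,-1,2,27,-54,0,-1,2,27,-54,0,-1,2,27,-54,0],
  grip_force=30,
)

```text
time_s: 3.9
tool_pos: [0.5705, -0.4004, 0.2201]
ee_rot: [-2.072, 1.556, 0.247]
force: [2.0, 0.8, 0.3]
gripper_width: 0.0877
```

```bash
python3 -c "
from h import *
plan(.579,-.406,.20,43)
f=env.grab_frame('wrist');print(-f['R'].T@f['t'])
cv2.imwrite('pics/w1.png',f['frame'])
P=cloud(f).reshape(-1,3);C=f['frame'].reshape(-1,3).astype(int)
pink=(C.max(1)-C.min(1))>60
m=(np.hypot(P[:,0]-.579,P[:,1]+.406)<.06)&(P[:,2]>.03)&(P[:,2]<.042)&~pink
q=P[m];print(m.sum(),cv2.minAreaRect((q[:,:2]*1000).astype(np.float32)))
m=(np.hypot(P[:,0]-.462,P[:,1]+.427)<.03)&(P[:,2]>.04)&(P[:,2]<.05)&~pink
q=P[m];print(m.sum(),len(q) and cv2.minAreaRect((q[:,:2]*1000).astype(np.float32)))
"
```

```text
t 3.9 pos [ 570.5 -400.4  220.1] jaw -137.1 j6 1.09 toolx [ 0.014  0.003 -1.   ] w 87.7 F [2.  0.8 0.3] 
 turn rad -0.002 | shift now axes [20.2 -2.1 -9.7] | after turn [20.2 -2.1 -9.8]
[ 0.62479717 -0.45979797  0.35396906]
2100 ((583.0087280273438, -405.081298828125), (39.48432922363281, 66.23480224609375), 42.01255798339844)
360 ((469.3939208984375, -428.8935852050781), (29.35028076171875, 19.429981231689453), 52.94417190551758)
```

```bash
python3 -c "
from h import *
plan(.581,-.405,.030,42)"
```

```text
t 3.95 pos [ 571.2 -406.6  218.2] jaw -137.3 j6 1.09 toolx [ 0.012  0.002 -1.   ] w 87.8 F [ 5.8 -6.8  2.2] 
 turn rad 0.013 | shift now axes [188.3  -6.5  -4.1] | after turn [188.3  -6.5  -4.1]
```

Request:
send_rows(
  targets=[-1,0,0,0,0.012,-1,50,-6,-4,0,-1,50,0,0,0,-1,40,0,0,0,-1,0,0,0,0],
)

```text
time_s: 4.58
tool_pos: [0.5805, -0.4048, 0.0762]
ee_rot: [-2.252, 1.557, 0.05]
force: [-0.2, 0.5, -0.2]
gripper_width: 0.0875
```

```bash
python3 -c "
from h import *
plan(.581,-.405,.030,42)"
```

```text
t 4.58 pos [ 580.5 -404.8   76.2] jaw -138.1 j6 1.07 toolx [ 0.014  0.001 -1.   ] w 87.5 F [-0.2  0.5 -0.2] 
 turn rad -0.002 | shift now axes [46.2  0.2 -0.1] | after turn [46.2  0.2 -0.1]
```

Request:
send_rows(
  targets=[-1,25,0,0,0,-1,21,0,0,0,-1,0,0,0,0,1,0,0,0,0,1,0,0,0,0,1,0,0,0,0,1,0,0,0,0,1,0,0,0,0],
  grip_force=40,
)

```text
time_s: 5.58
tool_pos: [0.5865, -0.4057, 0.0404]
ee_rot: [-2.533, 1.545, -0.228]
force: [-2.6, -1.5, -1.1]
gripper_width: 0.0434
```

```bash
python3 -c "
from h import *
plan(.505,-.089,.15,84)"
```

```text
t 5.58 pos [ 586.5 -405.7   40.4] jaw -137.9 j6 1.07 toolx [ 0.026 -0.006 -1.   ] w 43.4 F [-2.6 -1.5 -1.1] 
 turn rad -0.731 | shift now axes [-113.6 -153.5  287.2] | after turn [-113.6 -306.1  111.3]
```

Request:
send_rows(
  targets=[1,0,0,0,0,1,0,0,0,0],
)

```text
time_s: 5.82
tool_pos: [0.5861, -0.4059, 0.0403]
ee_rot: [-2.537, 1.545, -0.232]
force: [0.0, 1.0, 1.8]
gripper_width: 0.0397
```

```bash
python3 -c "
from h import *
plan(.581,-.405,.028,42);f=env.grab_frame('wrist');cv2.imwrite('pics/w2.png',f['frame']);s=env.read_state();print(s['moment'],s['dq'])"
```

```text
t 5.83 pos [ 586.1 -405.9   40.3] jaw -137.9 j6 1.07 toolx [ 0.025 -0.006 -1.   ] w 39.7 F [0.  1.  1.8] 
 turn rad 0.002 | shift now axes [12.2  3.4  4.3] | after turn [12.2  3.4  4.3]
[-0.21234444  0.4211846   0.03267983] [ 8.16245316e-04 -1.83733633e-04  1.55835562e-03 -4.64048461e-05
 -7.64756460e-05 -7.59556422e-05]
```

View pics/w2.png

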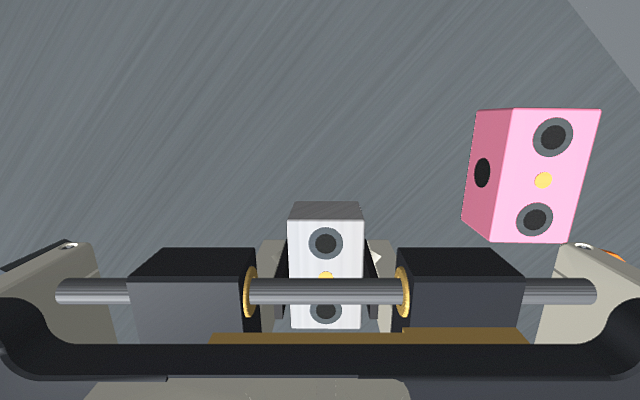

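Request:
send_rows(
  targets=[1,-30,0,0,0,1,-50,0,0,0,1,-40,0,0,0,1,0,0,0,-0.15,1,0,0,0,-0.15,1,0,0,0,-0.15,1,0,0,0,-0.15,1,0,0,0,-0.13,1,0,-45,16,0,1,0,-45,16,0,1,0,-45,16,0,1,0,-45,16,0,1,0,-45,16,0,1,0,-45,16,0,1,0,0,0,0],
)

```text
time_s: 7.75
tool_pos: [0.498, -0.1111, 0.1442]
ee_rot: [-1.27, 1.554, 1.782]
force: [0.0, -0.7, -6.4]
gripper_width: 0.0398
```

```bash
python3 -c "
from h import *
plan(.505,-.089,.047,84)
f=env.grab_frame('wrist')
P=cloud(f).reshape(-1,3)
m=(np.hypot(P[:,0]-.505,P[:,1]+.089)<.13)&(P[:,2]>.053)&(P[:,2]<.066)
q=P[m];print(m.sum(),len(q) and cv2.minAreaRect((q[:,:2]*1000).astype(np.float32)))
np.savez('w3.npz',**f)
"
```

```text
t 7.75 pos [ 498.  -111.1  144.2] jaw -95.2 j6 1.34 toolx [-0.003  0.016 -1.   ] w 39.8 F [ 0.  -0.7 -6.4] 
 turn rad 0.014 | shift now axes [ 97.5 -21.1  -5.4] | after turn [ 97.5 -21.2  -5.1]
2972 ((519.6620483398438, -89.14188385009766), (148.7263641357422, 95.16458129882812), 84.10521697998047)
```

Request:
send_rows(
  targets=[1,0,-21,-5,0.014,1,30,0,0,0,1,30,0,0,0,1,15,0,0,0,1,0,0,0,0],
)

```text
time_s: 8.43
tool_pos: [0.5056, -0.0925, 0.0657]
ee_rot: [-1.157, 1.554, 1.876]
force: [-0.1, 0.7, -5.7]
gripper_width: 0.0398
```

```bash
python3 -c "
from h import *
plan(.505,-.089,.045,84)"
```

```text
t 8.43 pos [505.6 -92.5  65.7] jaw -96.3 j6 1.29 toolx [-0.005  0.016 -1.   ] w 39.8 F [-0.1  0.7 -5.7] 
 turn rad -0.005 | shift now axes [20.7 -3.1  0.8] | after turn [20.7 -3.1  0.8]
```

Lower, let go partially, and back up (fingers kept narrow between the ledges).

Request:
send_rows(
  targets=[1,13,-3,0,0,1,7,0,0,0,1,3,0,0,0,1,0,0,0,0],
)

```text
time_s: 8.93
tool_pos: [0.5071, -0.0895, 0.0447]
ee_rot: [-1.3, 1.554, 1.732]
force: [0.4, 0.8, -6.7]
gripper_width: 0.0399
```

Request:
send_rows(
  targets=[1,2,0,0,0,1,1,0,0,0,-0.2,0,0,0,0,-0.2,0,0,0,0,-0.2,0,0,0,0,-0.2,0,0,0,0],
)

```text
time_s: 9.68
tool_pos: [0.5098, -0.0892, 0.0454]
ee_rot: [-1.669, 1.554, 1.366]
force: [1.0, -0.5, -0.4]
gripper_width: 0.0523
```

Released. Rise straight up, then check the block.

Request:
send_rows(
  targets=[-0.2,-30,0,0,0,-0.2,-50,0,0,0,-0.2,-60,0,0,0,-0.2,-40,0,0,0,-1,0,0,0,0],
)

```text
time_s: 10.3
tool_pos: [0.5093, -0.0925, 0.2303]
ee_rot: [-1.555, 1.556, 1.48]
force: [0.6, -0.0, -1.4]
gripper_width: 0.0576
```

```bash
python3 -c "
from h import *
f=env.grab_frame('wrist')
P=cloud(f).reshape(-1,3)
m=(np.hypot(P[:,0]-.505,P[:,1]+.089)<.05)&(P[:,2]>.03)&(P[:,2]<.06)
q=P[m];print(m.sum(),len(q) and cv2.minAreaRect((q[:,:2]*1000).astype(np.float32)),np.percentile(q[:,2],[5,50,95]))
plan(.506,.365,.22,90)
"
```

```text
1968 ((505.258056640625, -87.78086853027344), (39.95859909057617, 65.4578628540039), 83.7474365234375) [0.0385433  0.04001302 0.04128542]
t 10.35 pos [508.3 -92.4 228.5] jaw -96.1 j6 1.28 toolx [-0.001  0.015 -1.   ] w 61.6 F [ 0.2 -0.1  0. ] 
 turn rad -0.107 | shift now axes [  15.4 -454.4   51.1] | after turn [  15.4 -457.3    2.3]
```

Request:
send_rows(
  targets=[-1,0,0,0,-0.107,-1,0,-52,0,0,-1,0,-52,0,0,-1,0,-52,0,0,-1,0,-52,0,0,-1,0,-52,0,0,-1,0,-52,0,0,-1,0,-52,0,0,-1,0,-50,0,0,-1,0,-20,0,0,-1,0,0,0,0],
)

```text
time_s: 11.72
tool_pos: [0.501, 0.3516, 0.2156]
ee_rot: [-0.068, 1.548, 3.072]
force: [0.1, -0.3, -0.8]
gripper_width: 0.0874
```

```bash
python3 -c "
from h import *
np.set_printoptions(precision=4,suppress=True)
plan(.506,.365,.22,90)
f=env.grab_frame('wrist');np.savez('w4.npz',**f);cv2.imwrite('pics/w4.png',f['frame'])
"
```

```text
t 11.72 pos [501.  351.6 215.6] jaw -90.1 j6 0.66 toolx [-0.023  0.002 -1.   ] w 87.4 F [ 0.1 -0.3 -0.8] 
 turn rad -0.001 | shift now axes [ -4.5 -13.4  -4.9] | after turn [ -4.5 -13.4  -4.9]
```

View pics/w4.png

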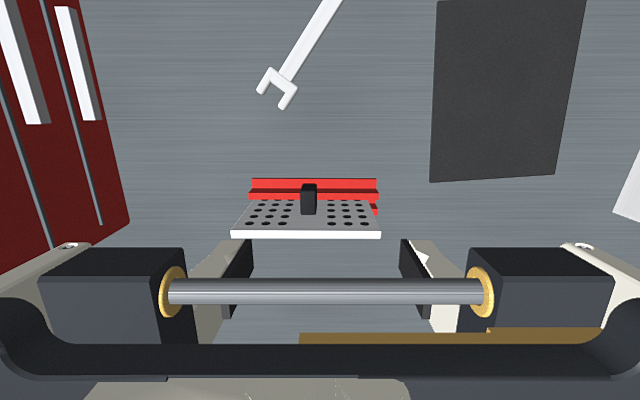

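```bash
python3 -c "
from h import *
np.set_printoptions(precision=4,suppress=True)
f=dict(np.load('w4.npz'));P=cloud(f);C=f['frame'].astype(int)
d=(C.max(2)<70)
v,u=np.indices(d.shape)
m=d&(u>296)&(u<322)&(v>180)&(v<218)&(P[...,2]>.03)
q=P[m];print('tab',m.sum(),np.percentile(q,[2,50,98],axis=0))
for vv in (184,186,188,190,194,198,204,210,214): print(vv,P[vv,309],C[vv,309])
m=(u>225)&(u<388)&(v>225)&(v<242)&(P[...,2]>.1)
q=P[m];print('edge',m.sum(),np.percentile(q,[2,50,98],axis=0))
L=P[234,236:240].mean(0);Rr=P[234,372:377].mean(0);print(L,Rr)
m=(v>204)&(v<228)&(((u>245)&(u<290))|((u>325)&(u<372)))&(P[...,2]>.04)&(P[...,2]<.105)
q=P[m];c=np.linalg.svd(q-q.mean(0),full_matrices=False)[2];print('face',q.mean(0),c[2])
"
```

```text
tab 478 [[0.4817 0.3627 0.0497]
 [0.497  0.3697 0.0726]
 [0.5069 0.3769 0.0741]]
184 [0.5066 0.37   0.0497] [28 27 25]
186 [0.5065 0.3695 0.0574] [24 24 23]
188 [0.5064 0.3692 0.0645] [27 28 26]
190 [0.5065 0.3687 0.0721] [33 30 30]
194 [0.5024 0.3688 0.0719] [60 56 53]
198 [0.4987 0.3688 0.0732] [56 51 51]
204 [0.4922 0.369  0.0727] [55 52 48]
210 [0.4859 0.3691 0.0727] [54 52 51]
214 [0.4819 0.3691 0.0733] [57 54 52]
edge 1891 [[0.4733 0.3067 0.1005]
 [0.4793 0.3725 0.1095]
 [0.5126 0.4345 0.1948]]
[0.4768 0.4307 0.1099] [0.4768 0.3095 0.1098]
face [0.4807 0.369  0.075 ] [-1.      0.0037 -0.0001]
```

Request:
send_rows(
  targets=[-0.2,0,-17,-2,0,-0.2,45,0,0,0,-0.2,45,0,0,0,-0.2,10,0,0,0,-0.2,0,0,0,0],
)

```text
time_s: 12.4
tool_pos: [0.503, 0.3665, 0.1153]
ee_rot: [-0.153, 1.55, 2.983]
force: [-0.4, -0.7, 1.4]
gripper_width: 0.0532
```

```bash
python3 -c "
from h import *
plan(.5035,.369,.075,90)"
```

```text
t 12.4 pos [503.  366.5 115.3] jaw -90.3 j6 0.65 toolx [-0.021  0.003 -1.   ] w 53.2 F [-0.4 -0.7  1.4] 
 turn rad -0.006 | shift now axes [40.2 -2.4 -1.4] | after turn [40.2 -2.4 -1.4]
```

Request:
send_rows(
  targets=[-0.2,20,-2,-1,0,-0.2,16,0,0,0,-0.2,4,0,0,0,-0.2,0,0,0,0],
)

```text
time_s: 12.9
tool_pos: [0.5062, 0.3708, 0.0802]
ee_rot: [-0.566, 1.553, 2.57]
force: [0.7, 0.1, -0.1]
gripper_width: 0.0526
```

```bash
python3 -c "
from h import *
plan(.5035,.369,.075,90)"
```

```text
t 12.9 pos [506.2 370.8  80.2] jaw -90.3 j6 0.65 toolx [-0.015  0.009 -1.   ] w 52.6 F [ 0.7  0.1 -0.1] 
 turn rad -0.006 | shift now axes [5.3 1.9 2.6] | after turn [5.3 1.8 2.6]
```

Request:
send_rows(
  targets=[-0.2,5,2,3,0,-0.2,1,0,0,0,1,0,0,0,0,1,0,0,0,0,1,0,0,0,0,1,0,0,0,0,1,0,0,0,0],
  grip_force=40,
)

```text
time_s: 13.78
tool_pos: [0.5035, 0.3694, 0.0758]
ee_rot: [-0.711, 1.554, 2.425]
force: [-0.5, 0.8, 1.1]
gripper_width: 0.0156
```

```bash
python3 -c "
from h import *
plan(.5035,.369,.075,90)"
```

```text
t 13.78 pos [503.5 369.4  75.8] jaw -90.3 j6 0.65 toolx [-0.013  0.011 -1.   ] w 15.6 F [-0.5  0.8  1.1] 
 turn rad -0.005 | shift now axes [ 0.8  0.4 -0. ] | after turn [ 0.8  0.4 -0. ]
```

Request:
send_rows(
  targets=[1,-10,0,0,0,1,-20,0,0,0,1,-35,0,0,0,1,-40,0,0,0,1,-20,0,0,0,1,0,0,0,0],
)

```text
time_s: 14.52
tool_pos: [0.5039, 0.3666, 0.2047]
ee_rot: [-0.477, 1.552, 2.658]
force: [-0.2, -0.5, -3.8]
gripper_width: 0.0157
```

```bash
python3 -c "
from h import *
plan(.66,.165,.19,90)
f=env.grab_frame('wrist');np.savez('w5.npz',**f);cv2.imwrite('pics/w5.png',f['frame'])
f=env.grab_frame('side');u=proj(f,[.5,.37,.15]).astype(int);print(u);cv2.imwrite('pics/s5.png',cv2.hconcat([cv2.resize(f['frame'][max(u[1]-50,0):u[1]+50,u[0]-50:u[0]+50],(400,400)),cv2.imread('pics/w5.png')[:,180:500]]))
"
```

```text
t 14.53 pos [503.9 366.6 204.7] jaw -90.4 j6 0.64 toolx [-0.016  0.009 -1.   ] w 15.7 F [-0.2 -0.5 -3.8] 
 turn rad -0.006 | shift now axes [  10.4  200.8 -157.5] | after turn [  10.4  201.7 -156.3]
[253 136]
```

View pics/s5.png

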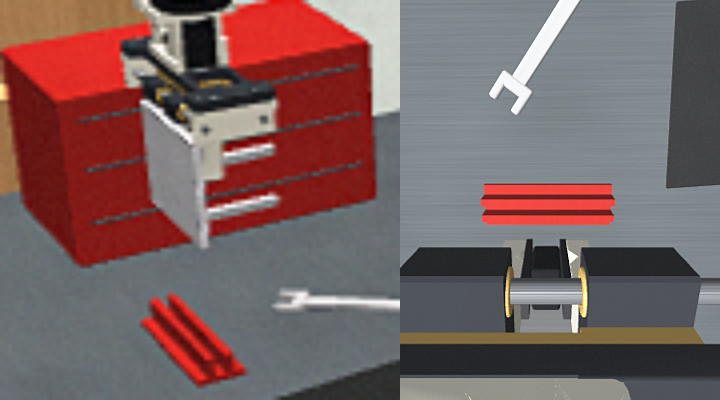

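Request:
send_rows(
  targets=[1,0,33,-27,0,1,0,33,-27,0,1,0,33,-27,0,1,0,33,-27,0,1,0,33,-27,0,1,0,33,-27,0,1,20,5,-5,0,1,40,0,0,0,1,20,0,0,0,1,0,0,0,0],
)

```text
time_s: 15.88
tool_pos: [0.6624, 0.1531, 0.0956]
ee_rot: [0.131, 1.527, -3.018]
force: [-0.3, 0.4, -3.1]
gripper_width: 0.0157
```

```bash
python3 -c "
from h import *
plan(.667,.165,.076,90)
f=env.grab_frame('side');u=proj(f,[.667,.165,.07]).astype(int);cv2.imwrite('pics/s6.png',cv2.resize(f['frame'][max(u[1]-50,0):u[1]+50,u[0]-50:u[0]+50],(400,400)))
"
```

```text
t 15.88 pos [662.4 153.1  95.6] jaw -90.4 j6 1.07 toolx [-0.043 -0.005 -0.999] w 15.7 F [-0.3  0.4 -3.1] 
 turn rad -0.007 | shift now axes [ 19.3 -12.   -5.3] | after turn [ 19.3 -12.   -5.4]
```

View pics/s6.png

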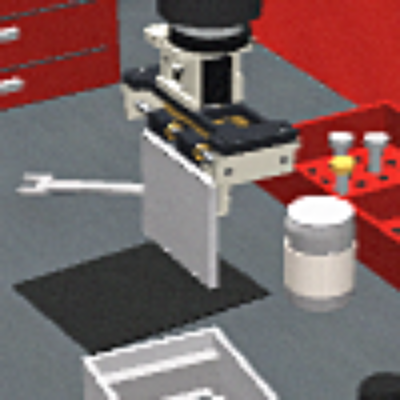

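Request:
send_rows(
  targets=[1,10,-12,-5,0,1,8,0,0,0,1,2,0,0,0,1,0,0,0,0],
)

```text
time_s: 16.42
tool_pos: [0.6681, 0.1676, 0.0769]
ee_rot: [0.103, 1.531, -3.044]
force: [0.1, 0.3, -2.4]
gripper_width: 0.0158
```

```bash
python3 -c "
from h import *
plan(.667,.165,.074,90)"
```

```text
t 16.43 pos [668.1 167.6  76.9] jaw -90.3 j6 1.06 toolx [-0.039 -0.004 -0.999] w 15.8 F [ 0.1  0.3 -2.4] 
 turn rad -0.005 | shift now axes [3.  2.6 1. ] | after turn [3.  2.6 1. ]
```

Request:
send_rows(
  targets=[1,3,0,0,0,1,1,0,0,0,1,-2,0,11,0,1,-1,0,12,0,1,0,0,12,0],
  grip_force=10,
)

```text
time_s: 17.05
tool_pos: [0.6314, 0.1674, 0.0783]
ee_rot: [0.085, 1.533, -3.062]
force: [0.4, 0.6, -3.1]
gripper_width: 0.0161
```

```bash
python3 -c "
from h import *
plan(.667,.165,.074,90)
f=env.grab_frame('side');u=proj(f,[.645,.165,.07]).astype(int);cv2.imwrite('pics/s7.png',cv2.resize(f['frame'][max(u[1]-40,0):u[1]+40,u[0]-40:u[0]+40],(400,400)))
"
```

```text
t 17.05 pos [631.4 167.4  78.3] jaw -90.3 j6 1.03 toolx [-0.038 -0.003 -0.999] w 16.1 F [ 0.4  0.6 -3.1] 
 turn rad -0.006 | shift now axes [  2.9   2.2 -35.7] | after turn [  2.9   2.4 -35.7]
```

View pics/s7.png

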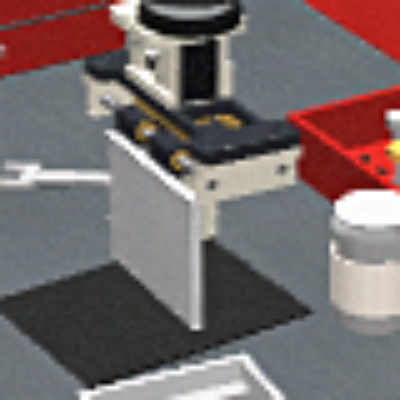

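Request:
send_rows(
  targets=[1,0,-2,-20,0,1,0,0,-16,0,1,3,0,0,0,1,2,0,0,0,1,2,0,0,0],
)

```text
time_s: 17.73
tool_pos: [0.6662, 0.1694, 0.0724]
ee_rot: [0.075, 1.535, -3.071]
force: [1.3, -1.7, 8.9]
gripper_width: 0.0159
```

Request:
send_rows(
  targets=[1,-2,0,10,0,1,-2,0,12,0,1,-1,0,12,0],
)

```text
time_s: 18.1
tool_pos: [0.6296, 0.1692, 0.0781]
ee_rot: [0.075, 1.533, -3.072]
force: [0.2, 0.2, -2.8]
gripper_width: 0.0157
```

```bash
cat >> h.py <<'E'
def plate(cam="side"):
    s=env.read_state();f=env.grab_frame(cam);P=cloud(f).reshape(-1,3);C=f["frame"].reshape(-1,3).astype(int)
    t=s["tool_pos"]
    m=(abs(P[:,1]-t[1])<.06)&(P[:,0]>t[0]-.11)&(P[:,0]<t[0]+.08)&(P[:,2]>.012)&(P[:,2]<t[2]+.035)&(C.min(1)>110)
    q=P[m]
    # RANSAC plane containing world y roughly: fit line in x-z
    best=None;rng=np.random.default_rng(0)
    for _ in range(300):
        i,j=rng.choice(len(q),2,False);d=(q[j]-q[i])[[0,2]];n=np.hypot(*d)
        if n<.02: continue
        nn=np.array([-d[1],d[0]])/n;e=abs((q[:,[0,2]]-q[i][[0,2]])@nn);k=(e<.003).sum()
        if best is None or k>best[0]: best=(k,e<.003)
    w=q[best[1]];dd=np.linalg.svd((w-w.mean(0))[:,[0,2]])[2][0]
    if dd[1]<0: dd=-dd
    print("plate",len(q),best[0],"lean toward -x deg",round(np.degrees(np.arctan2(-dd[0],dd[1])),1),"x",np.percentile(w[:,0],[1,99]),"y",np.percentile(w[:,1],[1,99]),"z",np.percentile(w[:,2],[1,99]))
E
python3 -c "
from h import *
np.set_printoptions(precision=4,suppress=True)
plate();plan(.62,.165,.07,90)"
```

```text
plate 394 339 lean toward -x deg -2.4 x [0.5917 0.5999] y [0.1121 0.2272] z [0.0133 0.1128]
t 18.15 pos [628.  169.1  78.2] jaw -90.3 j6 1.03 toolx [-0.038 -0.003 -0.999] w 15.5 F [-3.5 -0.9 -3.4] 
 turn rad -0.005 | shift now axes [8.5 4.1 7.6] | after turn [8.5 4.1 7.6]
```

Request:
send_rows(
  targets=[1,-3,-3,-20,0,1,0,0,-22,0,1,3,0,0,0,1,4,0,0,0,1,3,0,0,0],
)

```text
time_s: 18.77
tool_pos: [0.6683, 0.1726, 0.0716]
ee_rot: [0.072, 1.535, -3.072]
force: [4.3, -3.2, 11.5]
gripper_width: 0.016
```

Request:
send_rows(
  targets=[1,1,0,6,0,1,0,0,6,0],
  grip_force=4,
)

```text
time_s: 19.02
tool_pos: [0.6578, 0.1726, 0.0735]
ee_rot: [0.064, 1.54, -3.079]
force: [1.9, -1.4, 3.3]
gripper_width: 0.016
```

```bash
python3 -c "
from h import *
np.set_printoptions(precision=4,suppress=True)
plan(.62,.165,.07,90);plate()"
```

```text
t 19.02 pos [657.8 172.6  73.5] jaw -90.1 j6 1.05 toolx [-0.031 -0.002 -1.   ] w 16.0 F [ 1.9 -1.4  3.3] 
 turn rad -0.001 | shift now axes [ 4.7  7.6 37.7] | after turn [ 4.7  7.6 37.7]
plate 342 280 lean toward -x deg 5.8 x [0.6185 0.6314] y [0.1143 0.2313] z [0.0134 0.108 ]
```

Request:
send_rows(
  targets=[1,0,0,8,0,1,0,0,9,0,1,1,0,10,0],
)

```text
time_s: 19.45
tool_pos: [0.6274, 0.1726, 0.0734]
ee_rot: [0.053, 1.538, -3.09]
force: [-1.5, 0.3, -0.0]
gripper_width: 0.016
```

```bash
python3 -c "
from h import *
np.set_printoptions(precision=4,suppress=True)
plan(.62,.165,.07,90);plate()"
```

```text
t 19.45 pos [627.4 172.6  73.4] jaw -90.1 j6 1.02 toolx [-0.032 -0.002 -0.999] w 16.0 F [-1.5  0.3 -0. ] 
 turn rad -0.002 | shift now axes [3.7 7.6 7.3] | after turn [3.7 7.6 7.3]
plate 117 47 lean toward -x deg 67.7 x [0.5708 0.6304] y [0.1163 0.2296] z [0.0678 0.0949]
```

```bash
python3 -c "
from h import *
o=[]
for c in('side','scene'):
    f=env.grab_frame(c);u=proj(f,[.61,.17,.05]).astype(int);o.append(cv2.resize(f['frame'][u[1]-40:u[1]+40,u[0]-40:u[0]+40],(400,400)))
cv2.imwrite('pics/s8.png',cv2.hconcat(o))
"
```

```text
(no output)
```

View pics/s8.png

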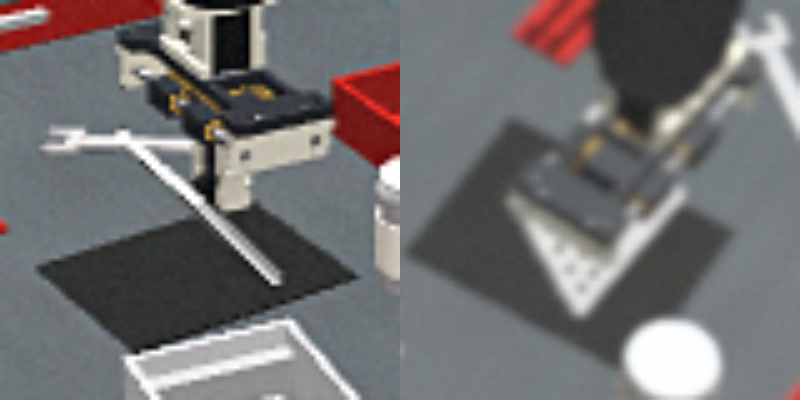

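Request:
send_rows(
  targets=[1,4,0,8,0,1,6,0,8,0,1,8,0,7,0,1,8,0,5,0],
)

```text
time_s: 20.1
tool_pos: [0.5957, 0.1724, 0.0453]
ee_rot: [0.074, 1.535, -3.069]
force: [0.5, -1.8, 2.2]
gripper_width: 0.0165
```

```bash
cat >> h.py <<'E'
def flat(cam="scene"):
    s=env.read_state();f=env.grab_frame(cam);P=cloud(f);C=f["frame"].astype(int)
    t=s["tool_pos"];m=(abs(P[...,0]-t[0])<.09)&(abs(P[...,1]-t[1])<.085)&(P[...,2]>.006)&(P[...,2]<.06)&(C.min(2)>110)
    q=P[m];b=None;rng=np.random.default_rng(0)
    for _ in range(400):
        a=q[rng.choice(len(q),3,False)];n=np.cross(a[1]-a[0],a[2]-a[0]);l=np.linalg.norm(n)
        if l<1e-4: continue
        n/=l;k=abs((q-a[0])@n)<.002
        if b is None or k.sum()>b.sum(): b=k
    w=q[b];n=np.linalg.svd(w-w.mean(0),full_matrices=False)[2][2];n*=np.sign(n[2])
    print("flat",len(q),b.sum(),"n",n,"zrange",np.percentile(w[:,2],[1,50,99]),"rect",cv2.minAreaRect((w[:,:2]*1000).astype(np.float32)))
E
python3 -c "
from h import *
np.set_printoptions(precision=4,suppress=True)
plan(.58,.17,.04,90);flat()"
```

```text
t 20.1 pos [595.7 172.4  45.3] jaw -90.1 j6 1.0 toolx [-0.035 -0.003 -0.999] w 16.5 F [ 0.5 -1.8  2.2] 
 turn rad -0.002 | shift now axes [ 5.8  2.5 15.5] | after turn [ 5.8  2.4 15.5]
flat 439 188 n [ 0.0139 -0.0093  0.9999] zrange [0.0087 0.0113 0.0137] rect ((611.58984375, 169.68182373046875), (142.74139404296875, 148.78282165527344), 85.92888641357422)
```

Request:
send_rows(
  targets=[0.1,0,0,0,0,0.1,0,0,0,0,0.1,0,0,0,0,-0.2,-40,0,0,0,-0.2,-50,0,0,0,-0.2,-50,0,20,0,-0.2,-30,0,20,0,-0.2,0,0,0,0],
)

```text
time_s: 21.15
tool_pos: [0.5625, 0.1729, 0.2221]
ee_rot: [0.075, 1.537, -3.069]
force: [0.8, 0.3, -0.4]
gripper_width: 0.0526
```

```bash
python3 -c "
from h import *
np.set_printoptions(precision=4,suppress=True)
f=env.grab_frame('wrist');np.savez('w9.npz',**f);cv2.imwrite('pics/w9.png',f['frame'])
P=cloud(f);C=f['frame'].astype(int)
tab=(P[...,2]>.030)&(P[...,2]<.045)&(C.max(2)<80)&(abs(P[...,0]-.59)<.08)&(abs(P[...,1]-.17)<.06)
q=P[tab];print('tab',len(q),np.median(q,0),cv2.minAreaRect((q[:,:2]*1000).astype(np.float32)))
pl=(P[...,2]>.005)&(P[...,2]<.02)&(C.min(2)>110)&(abs(P[...,0]-.59)<.11)&(abs(P[...,1]-.17)<.1)
q=P[pl];print('plate',len(q),cv2.minAreaRect((q[:,:2]*1000).astype(np.float32)),np.linalg.svd(q-q.mean(0),full_matrices=False)[2][2],np.median(q,0))
plan(.59,.17,.045,90)"
```

```text
tab 360 [0.5898 0.1727 0.0379] ((589.201904296875, 172.6395721435547), (13.190851211547852, 29.364084243774414), 89.83346557617188)
plate 8816 ((588.3489990234375, 172.34661865234375), (135.99160766601562, 103.58132934570312), 89.85902404785156) [-0.0016 -0.0004  1.    ] [0.5945 0.1727 0.012 ]
t 21.2 pos [562.4 172.8 220.8] jaw -90.1 j6 0.96 toolx [-0.035 -0.003 -0.999] w 52.7 F [0.8 0.  0.3] 
 turn rad -0.003 | shift now axes [174.7   2.1 -33.8] | after turn [174.7   2.2 -33.8]
```

View pics/w9.png

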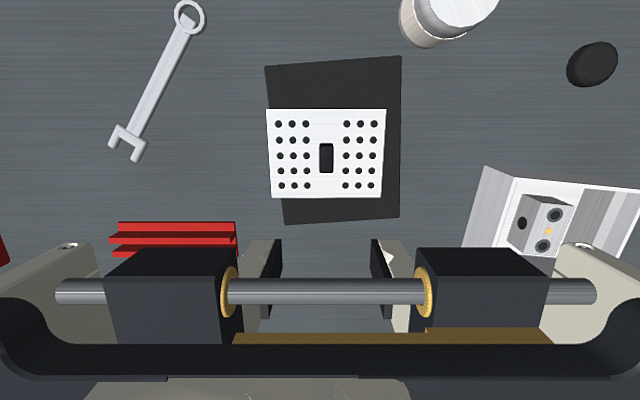

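Request:
send_rows(
  targets=[-0.2,0,2,-18,0,-0.2,50,0,-15,0,-0.2,50,0,0,0,-0.2,35,0,0,0,-0.2,10,0,0,0,-0.2,0,0,0,0],
  grip_force=30,
)

```text
time_s: 21.95
tool_pos: [0.596, 0.1681, 0.065]
ee_rot: [0.183, 1.531, -2.962]
force: [-0.0, 0.5, 1.2]
gripper_width: 0.0527
```

```bash
python3 -c "
from h import *
plan(.589,.1725,.042,89.9)"
```

```text
t 21.95 pos [596.  168.1  65. ] jaw -90.2 j6 1.0 toolx [-0.039 -0.007 -0.999] w 52.7 F [-0.   0.5  1.2] 
 turn rad -0.002 | shift now axes [23.3 -4.5  6.1] | after turn [23.3 -4.6  6.1]
```

Request:
send_rows(
  targets=[-0.2,10,-4,6,0,-0.2,9,0,0,0,-0.2,3,0,0,0,-0.2,0,0,0,0],
)

```text
time_s: 22.45
tool_pos: [0.5908, 0.1735, 0.0452]
ee_rot: [0.132, 1.536, -3.013]
force: [1.0, -0.2, 0.4]
gripper_width: 0.0527
```

```bash
python3 -c "
from h import *
plan(.589,.1725,.042,89.9)"
```

```text
t 22.45 pos [590.8 173.5  45.2] jaw -90.2 j6 0.99 toolx [-0.034 -0.004 -0.999] w 52.7 F [ 1.  -0.2  0.4] 
 turn rad -0.001 | shift now axes [3.2 1.  1.7] | after turn [3.2 1.  1.7]
```

Request:
send_rows(
  targets=[-0.2,2,1,2,0,1,0,0,0,0,1,0,0,0,0,1,0,0,0,0,1,0,0,0,0,1,-10,0,0,0,1,-30,0,0,0,1,-40,0,0,0,1,-35,0,0,0,1,0,0,0,0.1,1,0,30,15,0,1,0,40,18,0,1,0,40,18,0,1,0,40,18,0,1,0,40,18,0,1,0,30,10,0,1,0,15,0,0,1,0,0,0,0],
)

```text
time_s: 24.7
tool_pos: [0.4653, -0.0569, 0.1718]
ee_rot: [0.195, 1.537, -3.054]
force: [0.5, 0.9, -1.9]
gripper_width: 0.0157
```

```bash
python3 -c "
from h import *
np.set_printoptions(precision=4,suppress=True)
plan(.505,-.089,.13,84)
f=env.grab_frame('wrist');np.savez('w10.npz',**f);cv2.imwrite('pics/w10.png',f['frame'])
"
```

```text
t 24.7 pos [465.3 -56.9 171.8] jaw -96.1 j6 1.17 toolx [-0.034 -0.003 -0.999] w 15.7 F [ 0.5  0.9 -1.9] 
 turn rad -0.002 | shift now axes [ 40.5  27.4 -44.3] | after turn [ 40.5  27.5 -44.2]
```

View pics/w10.png

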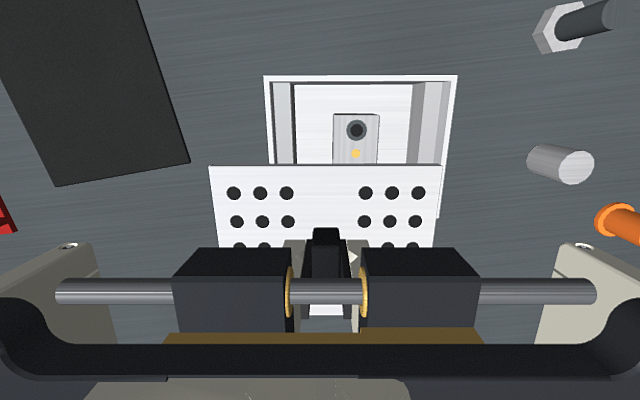

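```bash
cat >> h.py <<'E'
def align(f):
    """offsets in tool axes frame yawed like box: returns plate & box far edge, y extents, in world rotated by -yaw"""
    s=env.read_state();P=cloud(f);C=f["frame"].astype(int);t=s["tool_pos"];v,u=np.indices(P.shape[:2])
    ok=(C.min(2)>100)&(v<240)
    zp=t[2]-.033
    pl=ok&(abs(P[...,2]-zp)<.012)&(np.hypot(P[...,0]-t[0],P[...,1]-t[1])<.095)
    q=P[pl];n=np.linalg.svd(q-q.mean(0),full_matrices=False)[2][2];n*=np.sign(n[2])
    bx=(abs(P[...,2]-.0595)<.004)&(np.hypot(P[...,0]-.505,P[...,1]+.089)<.11)&(v<240)
    b=P[bx]
    for name,w in(("plate",q),("box",b)):
        r=cv2.minAreaRect((w[:,:2]*1000).astype(np.float32));c=cv2.boxPoints(r)
        k=np.argsort(c[:,0])[2:];far=c[k].mean(0);d=c[k[0]]-c[k[1]];d*=np.sign(d[1])
        print(name,len(w),"far-edge mid",far,"len",np.hypot(*d),"yaw",np.degrees(np.arctan2(d[1],d[0]))-90,"zmed",np.median(w[:,2]))
    print("plate normal",n)
E
python3 -c "
from h import *
np.set_printoptions(precision=4,suppress=True)
align(dict(np.load('w10.npz')))"
```

```text
plate 14864 far-edge mid [517.1637 -61.7174] len 134.04053 yaw -6.180191 zmed 0.1388515414981342
box 2382 far-edge mid [566.8175 -94.4902] len 148.76509 yaw -6.124626 zmed 0.06000744167662522
plate normal [0.0105 0.001  0.9999]
```

Request:
send_rows(
  targets=[1,0,12,-18,0,1,10,15,-18,0,1,10,0,-10,0,1,5,0,0,0,1,0,0,0,0],
)

```text
time_s: 25.38
tool_pos: [0.5107, -0.0853, 0.1441]
ee_rot: [0.178, 1.536, -3.067]
force: [-1.0, -0.0, -2.5]
gripper_width: 0.0156
```

```bash
python3 -c "
from h import *
np.set_printoptions(precision=4,suppress=True)
plan(.508,-.0889,.12,84)
f=env.grab_frame('wrist');np.savez('w11.npz',**f);align(f)
"
```

```text
t 25.38 pos [510.7 -85.3 144.1] jaw -95.9 j6 1.26 toolx [-0.034 -0.003 -0.999] w 15.6 F [-1.  -0.  -2.5] 
 turn rad 0.001 | shift now axes [24.2  3.7  1.5] | after turn [24.2  3.7  1.5]
plate 14952 far-edge mid [562.6077 -89.8792] len 134.23262 yaw -5.8129196 zmed 0.11116096418830745
box 1523 far-edge mid [567.3748 -94.1285] len 148.5827 yaw -5.5892715 zmed 0.05996081480857908
plate normal [0.0135 0.0005 0.9999]
```

Request:
send_rows(
  targets=[1,10,3,0,0,1,12,0,0,0,1,8,0,0,0,1,0,0,0,0],
)

```text
time_s: 25.92
tool_pos: [0.5089, -0.0879, 0.1129]
ee_rot: [0.172, 1.538, -3.072]
force: [-0.6, 0.4, -2.9]
gripper_width: 0.0157
```

```bash
python3 -c "
from h import *
np.set_printoptions(precision=4,suppress=True)
plan(.5085,-.0888,.105,84.2)
f=env.grab_frame('wrist');np.savez('w12.npz',**f);align(f)
"
```

```text
t 25.93 pos [508.9 -87.9 112.9] jaw -95.9 j6 1.27 toolx [-0.033 -0.002 -0.999] w 15.7 F [-0.6  0.4 -2.9] 
 turn rad -0.001 | shift now axes [8.  0.9 0. ] | after turn [8.  0.9 0. ]
plate 14971 far-edge mid [560.9127 -92.6004] len 134.43742 yaw -6.0049515 zmed 0.08001682644956425
box 1823 far-edge mid [567.0938 -94.1579] len 148.3517 yaw -5.96743 zmed 0.05992364393025261
plate normal [0.0127 0.0005 0.9999]
```

Request:
send_rows(
  targets=[1,9,1,0,0,1,9,0,0,0,1,6,0,0,0,1,0,0,0,0],
)

```text
time_s: 26.48
tool_pos: [0.5085, -0.0891, 0.0879]
ee_rot: [0.174, 1.539, -3.07]
force: [0.6, -0.1, -2.1]
gripper_width: 0.0158
```

```bash
python3 -c "
from h import *
np.set_printoptions(precision=4,suppress=True)
plan(.508,-.0888,.083,84.2)
f=env.grab_frame('wrist');np.savez('w13.npz',**f);align(f)
"
```

```text
t 26.48 pos [508.5 -89.1  87.9] jaw -95.9 j6 1.27 toolx [-0.032 -0.002 -0.999] w 15.8 F [ 0.6 -0.1 -2.1] 
 turn rad -0.001 | shift now axes [ 4.9 -0.3  0.4] | after turn [ 4.9 -0.3  0.4]
plate 19587 far-edge mid [567.1563 -94.2818] len 148.95203 yaw -6.0670395 zmed 0.055131182792547855
box 7784 far-edge mid [567.106  -94.2478] len 148.90094 yaw -6.006592 zmed 0.05664509705788172
plate normal [-0.0262  0.0017  0.9997]
```

Plate is inside the rim, no contact force. Down the last millimetres and let go.

Request:
send_rows(
  targets=[1,4,0,0,0,1,2,0,0,0,0.4,0,0,0,0,0.4,0,0,0,0,0.4,0,0,0,0,0.4,0,0,0,0],
)

```text
time_s: 27.28
tool_pos: [0.5101, -0.089, 0.084]
ee_rot: [0.188, 1.543, -3.055]
force: [0.6, -0.4, 0.2]
gripper_width: 0.0262
```

Request:
send_rows(
  targets=[0.4,-15,0,0,0,0.4,-40,0,0,0,0.4,-60,0,0,0,0.4,-50,0,10,0,0.4,0,0,10,0,-0.2,0,0,0,0],
)

```text
time_s: 28.02
tool_pos: [0.4943, -0.0869, 0.2593]
ee_rot: [0.212, 1.545, -3.03]
force: [-0.7, 0.7, -0.3]
gripper_width: 0.0314
```

```bash
python3 -c "
from h import *
np.set_printoptions(precision=4,suppress=True)
plan(.462,-.428,.2,25)
f=env.grab_frame('wrist');np.savez('w14.npz',**f);cv2.imwrite('pics/w14.png',f['frame'])
P=cloud(f);C=f['frame'].astype(int)
m=(C.min(2)>100)&(P[...,2]>.04)&(P[...,2]<.0555)&(np.hypot(P[...,0]-.508,P[...,1]+.089)<.088)
q=P[m];print('plate',len(q),cv2.minAreaRect((q[:,:2]*1000).astype(np.float32)),np.percentile(q[:,2],[2,50,98]),np.linalg.svd(q-q.mean(0),full_matrices=False)[2][2])
m=(C.max(2)<80)&(P[...,2]>.068)&(P[...,2]<.085)&(np.hypot(P[...,0]-.508,P[...,1]+.089)<.04)
q=P[m];print('tab',len(q),cv2.minAreaRect((q[:,:2]*1000).astype(np.float32)))
"
```

```text
t 28.02 pos [494.3 -86.9 259.3] jaw -95.8 j6 1.25 toolx [-0.026 -0.003 -1.   ] w 31.4 F [-0.7  0.7 -0.3] 
 turn rad 1.033 | shift now axes [ 61.1 342.3  -3.8] | after turn [  61.1  171.9 -296. ]
plate 9700 ((510.0038146972656, -88.16100311279297), (140.6423797607422, 114.8128662109375), 84.13433074951172) [0.0421 0.05   0.0532] [ 0.006  -0.0006 -1.    ]
tab 358 ((509.76513671875, -88.648681640625), (14.468426704406738, 28.44576072692871), 83.89585876464844)
```

View pics/w14.png

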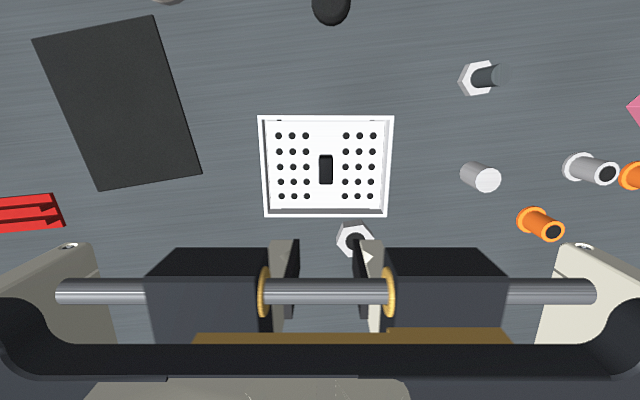

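Request:
send_rows(
  targets=[-0.2,0,0,0,0.172,-0.2,0,0,0,0.172,-0.2,0,0,0,0.172,-0.2,0,0,0,0.172,-0.2,0,0,0,0.172,-0.2,0,0,0,0.172,-0.2,5,28,-48,0,-0.2,5,28,-48,0,-0.2,5,28,-48,0,-0.2,5,28,-48,0,-0.2,5,28,-48,0,-0.2,5,15,-25,0,-0.2,0,0,0,0],
)

```text
time_s: 29.7
tool_pos: [0.4522, -0.4011, 0.2152]
ee_rot: [1.206, 1.517, -3.101]
force: [0.8, 0.8, -0.4]
gripper_width: 0.0527
```

```bash
python3 -c "
from h import *
np.set_printoptions(precision=4,suppress=True)
plan(.462,-.428,.2,25)
f=env.grab_frame('wrist');np.savez('w15.npz',**f);cv2.imwrite('pics/w15.png',f['frame'])
P=cloud(f);C=f['frame'].astype(int)
m=(C.max(2)-C.min(2)<40)&(P[...,2]>.041)&(P[...,2]<.051)&(np.hypot(P[...,0]-.462,P[...,1]+.428)<.03)
q=P[m];print('bush',len(q),len(q) and cv2.minEnclosingCircle((q[:,:2]*1000).astype(np.float32)))
"
```

```text
t 29.7 pos [ 452.2 -401.1  215.2] jaw -156.7 j6 0.78 toolx [-0.054 -0.002 -0.999] w 52.7 F [ 0.8  0.8 -0.4] 
 turn rad -0.03 | shift now axes [ 14.7   0.9 -28.9] | after turn [ 14.7   1.8 -28.8]
bush 641 ((465.0902099609375, -426.1867370605469), 14.753518104553223)
```

Request:
send_rows(
  targets=[-0.2,0,2,-27,-0.03,-0.2,45,0,-5,0,-0.2,45,0,0,0,-0.2,25,0,0,0,-0.2,0,0,0,0],
)

```text
time_s: 30.38
tool_pos: [0.4594, -0.4269, 0.0962]
ee_rot: [1.16, 1.516, -3.11]
force: [0.0, 0.0, -0.5]
gripper_width: 0.0527
```

```bash
python3 -c "
from h import *
plan(.4645,-.4265,.039,25)"
```

```text
t 30.38 pos [ 459.4 -426.9   96.2] jaw -154.6 j6 0.85 toolx [-0.055 -0.002 -0.998] w 52.7 F [ 0.   0.  -0.5] 
 turn rad 0.007 | shift now axes [56.8 -7.7 -3. ] | after turn [56.8 -7.7 -3. ]
```

Request:
send_rows(
  targets=[-0.2,5,-8,-3,0,-0.2,15,0,0,0,-0.2,15,0,0,0,-0.2,12,0,0,0,-0.2,0,0,0,0],
)

```text
time_s: 31.0
tool_pos: [0.4682, -0.426, 0.0486]
ee_rot: [1.203, 1.519, -3.065]
force: [0.1, 0.8, -0.4]
gripper_width: 0.0527
```

```bash
python3 -c "
from h import *
plan(.4645,-.4265,.039,25)"
```

```text
t 31.0 pos [ 468.2 -426.    48.6] jaw -154.5 j6 0.84 toolx [-0.051 -0.004 -0.999] w 52.7 F [ 0.1  0.8 -0.4] 
 turn rad 0.009 | shift now axes [9.8 3.1 0.9] | after turn [9.8 3.1 0.9]
```

Request:
send_rows(
  targets=[-0.2,6,3,1,0,-0.2,4,0,0,0,-0.2,0,0,0,0,1,0,0,0,0,1,0,0,0,0,1,0,0,0,0,1,0,0,0,0],
  grip_force=25,
)

```text
time_s: 31.88
tool_pos: [0.4649, -0.4271, 0.0396]
ee_rot: [1.23, 1.521, -3.038]
force: [-1.2, -0.1, 0.4]
gripper_width: 0.0295
```

```bash
python3 -c "
from h import *
plan(.51,-.1325,.16,-6)"
```

```text
t 31.88 pos [ 464.9 -427.1   39.6] jaw -154.5 j6 0.84 toolx [-0.049 -0.005 -0.999] w 29.5 F [-1.2 -0.1  0.4] 
 turn rad 0.549 | shift now axes [-124.  -161.6  248.6] | after turn [-124.    -8.   296.4]
```

Request:
send_rows(
  targets=[1,-20,0,0,0,1,-45,0,0,0,1,-50,0,0,0,1,-15,0,0,0.137,1,0,0,0,0.137,1,0,0,0,0.137,1,0,0,0,0.137,1,0,0,45,0,1,0,0,48,0,1,0,0,48,0,1,0,0,48,0,1,0,0,48,0,1,0,0,40,0,1,0,0,10,0,1,0,0,0,0],
)

```text
time_s: 33.75
tool_pos: [0.5046, -0.1319, 0.1667]
ee_rot: [1.698, 1.516, -3.14]
force: [0.0, -1.1, -2.8]
gripper_width: 0.0293
```

```bash
python3 -c "
from h import *
plan(.505,-.129,.115,-6)"
```

```text
t 33.75 pos [ 504.6 -131.9  166.7] jaw 172.8 j6 -0.24 toolx [-0.055 -0.    -0.998] w 29.3 F [ 0.  -1.1 -2.8] 
 turn rad -0.021 | shift now axes [51.6 -2.9  3.3] | after turn [51.6 -2.9  3.2]
```

Request:
send_rows(
  targets=[1,15,-3,3,0,1,25,0,0,0,1,15,0,0,0,1,0,0,0,0],
)

```text
time_s: 34.25
tool_pos: [0.5037, -0.1325, 0.1069]
ee_rot: [1.698, 1.514, 3.138]
force: [-0.2, -0.3, -1.9]
gripper_width: 0.0297
```

```bash
python3 -c "
from h import *
plan(.505,-.129,.091,-6)"
```

```text
t 34.25 pos [ 503.7 -132.5  106.9] jaw 172.5 j6 -0.24 toolx [-0.057  0.    -0.998] w 29.7 F [-0.2 -0.3 -1.9] 
 turn rad -0.026 | shift now axes [15.8 -1.7  3.7] | after turn [15.8 -1.8  3.7]
```

Request:
send_rows(
  targets=[1,5,-2,6,0,1,4,0,0,0,1,3,0,0,0,1,2,0,0,0],
)

```text
time_s: 34.75
tool_pos: [0.5066, -0.1273, 0.0925]
ee_rot: [1.7, 1.515, 3.139]
force: [-0.2, 0.8, -1.7]
gripper_width: 0.0301
```

```bash
python3 -c "
from h import *
plan(.505,-.129,.0905,-6)"
```

```text
t 34.75 pos [ 506.6 -127.3   92.5] jaw 172.4 j6 -0.25 toolx [-0.056  0.    -0.998] w 30.1 F [-0.2  0.8 -1.7] 
 turn rad -0.027 | shift now axes [ 2.1  1.3 -1.9] | after turn [ 2.1  1.3 -1.9]
```

Touch down gently.

Request:
send_rows(
  targets=[1,2,0,0,0,1,1,0,0,0],
)

```text
time_s: 35.0
tool_pos: [0.5065, -0.1273, 0.0897]
ee_rot: [1.702, 1.515, 3.141]
force: [-2.3, -0.6, 6.0]
gripper_width: 0.0299
```

Request:
send_rows(
  targets=[-0.2,0,0,0,0,-0.2,0,0,0,0,-0.2,0,0,0,0,-0.2,0,0,0,0,-0.2,-20,0,0,0,-0.2,-40,0,0,0,-0.2,-60,0,0,0,-0.2,-40,0,30,0,-0.2,0,0,30,0,-0.2,0,0,0,0],
)

```text
time_s: 36.25
tool_pos: [0.524, -0.0665, 0.255]
ee_rot: [1.689, 1.517, 3.127]
force: [-0.1, -0.1, -1.5]
gripper_width: 0.0525
```

```bash
python3 -c "
from h import *
np.set_printoptions(precision=4,suppress=True)
plan(.505,-.129,.25,-6)
for cam in('wrist','scene','side'):
    f=env.grab_frame(cam);P=cloud(f);C=f['frame'].astype(int)
    m=(P[...,2]>.088)&(P[...,2]<.102)&(np.hypot(P[...,0]-.505,P[...,1]+.128)<.03)
    q=P[m]
    if len(q)>5:print(cam,'bush top',len(q),cv2.minEnclosingCircle((q[:,:2]*1000).astype(np.float32)),np.median(q,0),np.linalg.svd(q-q.mean(0),full_matrices=False)[2][2])
    m=(C.min(2)>100)&(P[...,2]>.04)&(P[...,2]<.0555)&(abs(P[...,0]-.508)<.04)&(P[...,1]<-.04)&(P[...,1]>-.08)
    q=P[m]
    if len(q)>5: print('  plate z',np.median(q[:,2]),len(q))
    u=proj(f,[.508,-.1,.07]).astype(int);print(u)
    if cam=='wrist': cv2.imwrite('pics/w16.png',f['frame'])
    else: cv2.imwrite(f'pics/{cam}16.png',cv2.resize(f['frame'][u[1]-60:u[1]+60,u[0]-60:u[0]+60],(400,400)))
cv2.imwrite('pics/f16.png',cv2.hconcat([cv2.imread('pics/scene16.png'),cv2.imread('pics/side16.png')]))
"
```

```text
t 36.25 pos [524.  -66.5 255. ] jaw 172.4 j6 -0.36 toolx [-0.054  0.001 -0.999] w 52.5 F [-0.1 -0.1 -1.5] 
 turn rad -0.028 | shift now axes [  6.   10.3 -64.4] | after turn [  6.   12.1 -64.1]
wrist bush top 732 ((506.439208984375, -126.22553253173828), 14.818161964416504) [ 0.5066 -0.1266  0.0962] [-0.0003 -0.005   1.    ]
  plate z 0.050049742441793076 1825
[328 155]
scene bush top 65 ((503.22796630859375, -126.04930877685547), 17.793916702270508) [ 0.5038 -0.1279  0.0962] [-0.0372 -0.0695  0.9969]
  plate z 0.050261168974171 190
[307 200]
side bush top 62 ((503.0674133300781, -130.06228637695312), 16.85002326965332) [ 0.5001 -0.1309  0.0956] [ 0.0329  0.0879 -0.9956]
  plate z 0.050754758988053754 78
[314 209]
```

View pics/f16.png

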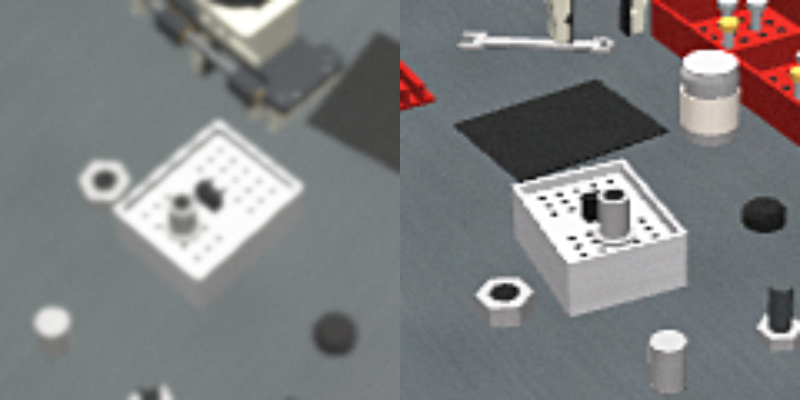

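The bushing stands upright on the divider in the box (crop 180,215 on the left, 613,215 on the right). Its top is at 96 mm, as it should be, and the arm is clear. Handing in.

```bash
python3 -c "
from cell import env
print(env.sign_off())"
```

```text
the job is handed in; nothing more can be done
None
```

The kit box is packed and handed in at about 36 s of the 72 s allowed. No verdict was reported.

**What I did:**
1. I put the steel valve block on the box floor between the ledges.
2. I pulled the divider from its rack by the tab, tipped it over its lower edge on the mat, let it go flat with the tab up, and took it up again.
3. I seated the divider on the ledges over the block.
4. I stood the steel bushing on its flange on the divider, about 40 mm from the divider's centre.

**Last checks:**
- **Block:** its top was at 40 mm, so it lay flat, and it was centred in the box to a few millimetres. This was checked before the divider covered it.
- **Divider on the mat:** it lay level, with its top at 12 mm, about 16 mm from the mat's centre.
- **Divider on the ledges:** its top was at 50 mm, it was level to about 0.006 rad, and its tab was up. It was about 2 mm off the box centre.
- **Bushing:** its top was at 96 mm and it stood upright to about 0.005 rad in the wrist view.
- **Bystanders:** I saw no sign that any moved, but I did not measure them again.

**What failed or disagreed:**
- **Tipping:** the first two tries did not turn the plate. The third worked with a lighter grip and a firmer press on the mat.
- **Cameras:** the scene and side cameras read positions a few millimetres off the wrist camera. Their small, noisy patches also put the bushing's top at about 0.08–0.09 rad of tilt. I went by the denser wrist measurement.
- **Tool tilt:** the tool drifted to about 0.055 rad off vertical and could not be corrected with these moves.
- **Pictures:** I viewed 11 against the budget of 10.

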